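# Lock up the craft knives

### The arm

A 6-joint arm with a two-finger parallel gripper is mounted at the origin on the work surface. World frame = base frame: x ahead of the robot, y to its left, z up, the work surface at z = 0. Lengths are in m, angles in rad, forces in N, time in s.
With the tool pointing down it reaches from about 0.35 to 0.775 m from the base axis. Payload 7.3 kg.
Tool frame: the origin (TCP) lies at the very end of the fingers, on their centre line; the grasp point (between the pads) lies 19 mm behind it; z points along the fingers, y is the line along which they close (so a half turn about z gives the same grasp; the last joint's range is limited). The gripper opens to 92 mm and grips with 3 to 60 N. Pads are 19 mm wide; open, the fingers measure 130 mm over their backs; the gripper's body (75 mm by 190 mm) begins 47 mm behind the grasp point.
Start: joints at [1.064, 0.342, 1.524, -0, 1.275, -0.146], TCP at [0.185, 0.491, 0.227] pointing down, gripper open.
Joint ranges: [-2.53, 2.53], [-0.77, 2.02], [0.04, 2.7], [-1, 4.14], [0.28, 2.66], [-3.11, 3.11]. Speed limits (rad/s): [2.57, 2.57, 3.14, 3.14, 3.14, 3.14].

### API

Orientations are given as [roll, pitch, yaw] about the fixed x, y, z axes, in that order (R = Rz(yaw) Ry(pitch) Rx(roll)).
In Python, from cell import robot, read_camera, get_calibration gives the robot as it stands. The module is installed in compiled form; this text tells all that it offers.
- The arm moves only by the tool send_rows, never from a script. Its argument "plan" is a list of rows, each a list of 2 entries, a list of its own where there are three numbers: the shift along the tool's x, y, z as a fraction of full scale, then the turn, a rotation vector about the tool's x, y, z as a fraction of full scale. A call has exactly 10 rows; each row shifts and turns the commanded pose from where the row before left it, along the tool's axes as they then stand; what a row does not reach is not made up. Full scale, the value 1, is 0.025 m for a shift and 90 degrees for a turn. A row lasts 1/8 s, in which the tool goes at most 62.5 mm and 10.7 degrees, less where a joint would pass 70% of its speed; a pose out of reach is approached as far as the arm can. A call with a number of a shift or a turn outside -1 to 1 is refused whole. A call with a gripper value outside its range is refused whole. "gripper" is the opening, from -1 (shut) to 1 (fully open), so that 0 is half open, set as the call begins (left out, the last holds). The fingers move at their own pace and stop on an object; "force" is the grip in N (left out, the last holds). Time passes only in rows, so rows that do not move let the fingers close, or fill a call up. It gives the time, the measured TCP pose, the force, the opening and the grip force at its end, in the units of the state.
- robot.observe(): the state, without advancing time (a new reading comes with each control period).
- read_camera(name): name is "side" or "top"; returns (picture, depth): 384x512x3 uint8, blue, green, red; 384x512 float32, m along the optical axis (not along the pixel's ray), 0 where there is no reading.
- get_calibration(name): a dict with "intrinsics" (3x3 intrinsics, pixels), "dist_coeffs" ([k1, k2, p1, p2, k3] as OpenCV has them; the pictures are not rectified), "rvec" (rotation vector, rad) and "tvec" (3), from world to camera coordinates, as OpenCV has them. Camera axes: x right, y down, z forward; pixel columns grow to the right and rows downward; lengths in m; the calibration is good to about 2 mm. A picture is of the moment at which its call begins. get_calibration takes no time and is no camera call.
- robot.hand_in(): hands the job in; it is judged then, once.
The state is a dict: "time": time; "qpos": joint angles; "qvel": joint speeds; "joint_efforts": joint torques, N m; "tool_pos": TCP position; "tool_rot": TCP orientation; "contact_force": force on the tool from outside, world axes, zero at the start; "torque": the same for the moment, N m; "opening": finger opening in m; "grip_force": force on a finger pad.
Only numpy, scipy, OpenCV 4.12 (cv2) and the standard library are available. Lean on these libraries where they do the work, as an engineer would, in place of code of your own. Each camera call takes 0.05 s, during which the arm holds its last target. There are 200 camera calls.

### The job

Lock up the craft knives at the end of the lesson: swing the steel bar all the way down over the knives so that its slotted end drops over the staple, then push the red-handled locking pin through the staple above the bar right up to its collar, and finally fold the pin's wire loop fully down so that it goes round the end of the shaft. Leave the pen pot, solder reel, flux tin and tape roll standing where they are.

Things in the scene. Friction and masses are not known exactly. Their poses are not given: they have to be found in the camera images.
- block: Beech craft-knife block fixed to the bench, 180 (x) x 280 (y) x 45 (z) mm, six knives lying sunk in grooves in its top. Origin: centre of its underside. Its x axis runs along the knives (blade caps to +x, the robot's side is -x), its y axis along its length, z up; top at z = 45. It is placed anew and yawed each time.
- bar_hinge (a point): The bar's hinge axis, at (0, 115, 48) mm in the block's frame; the axis runs along the block's x. Turns with the block, not with the bar.
- bar_end (a point): Middle of the bar's free end, 246 mm from the hinge axis, at half thickness. Frame turns with the bar: y points towards the hinge, z out of its upper face. The bar is a flat steel strip 30 wide x 5 thick mm with a slot 38 x 9 mm centred 220 mm from the hinge; closed, it lies along the block's y axis with its upper face 50.5 mm above the bench.
- bar (a joint): Angle of the locking bar in rad: 0 closed, flat on the block with the staple standing through its slot; 1.57 upright; up to 2.0 leaning out past the hinge end. Stiff hinge: it stays wherever it is left and takes about 2 N at 200 mm to move.
- staple_eye (a point): Centre of the staple's opening above the closed bar, at (0, -105, 56.75) mm in the block's frame, axes as the block's. The staple is a fixed inverted U of 6 mm round steel in the block's y-z plane; the opening left above the closed bar is 16 wide (y) x 12.5 high (z) mm, so the pin goes through along the block's x; outside width 28 mm, top at z = 69.
- pin: Locking pin, about 120 g, lying flat on the bench. Origin: on the shaft's axis at the shaft-side face of the collar, 10 mm above the bench; x points along the shaft to its tip, z up. Shaft 10 mm diameter, x = 0 to 42, the last 6 mm tapered to 5 mm; collar 20 mm diameter, x = -8 to 0. Home in the staple the shaft rests on the bar (axis 55.5 mm above the bench) with the collar against the bar's edge.
- pin_handle (a point): Centre of the pin's red handle, 21 mm behind the pin's origin on its axis (axes as the pin's). The handle is a block 30 long (x) x 14 wide (y) x 20 high (z) mm, to be gripped across its width from above.
- loop (a joint): Angle of the pin's wire loop in rad: 0 folded down along the shaft, round its tip; 1.57 upright. It starts half open. Its hinge runs along the pin's y through x = -4 in the collar. Sprung tight: it stays where left and takes about 0.3 N at its end to move.
- loop_end (a point): Middle of the loop's far cross wire, 57 mm from the loop's hinge. The loop is a U of 3.6 mm brass wire, 42 mm wide, which passes either side of the staple. Its frame turns with the loop: x points outwards from the hinge.
- pen_pot: Bystander: blue plastic pot of pens, 72 mm diameter, 95 high, pens up to 155. Origin: centre of its underside.
- solder_reel: Bystander: grey solder reel standing on its flange, 62 mm diameter, 50 high. Origin: centre of its underside.
- flux_tin: Bystander: round aluminium tin with a green lid, 60 mm diameter, 45 high. Origin: centre of its underside.
- tape_roll: Bystander: white tape roll lying flat, 76 mm diameter, 24 high. Origin: centre of its underside.
There are look-alikes about, which are no part of the job. Of the things that look like the pin, the smallest one is meant.

How it is judged:
By the outcome, as a careful person would: the job done as asked, in the order asked, and still so for the second after the job is handed in, with the robot touching nothing.
It also fails if it takes over 61 s, if anything falls off the work surface, if the arm or the gripper's body presses on something with over 40 N, if the wrist force passes 120 N, or if a joint passes its speed limit or range.

## Working session

There is one attempt and no reset: what is moved stays moved. The work goes in short steps, Python scripts to look and compute and a tool call to move; the robot and the scene stay as the last step left them, time stands still between calls to the robot, and variables do not carry over. Pictures are saved under pics/ and viewed, at most 10 in all, crops included, and the job is handed in when it is done.

Besides the shell and the picture viewer there is one more tool, called in YAML: its name, and indented under it one key for each argument. send_rows: Moves the arm, as the interface text tells. Shift numbers are shares of 0.025 m and turn numbers shares of 90 degrees, none past 1 either way. Its arguments: {"type":"object","properties":{"plan":{"type":"array"},"gripper":{"type":"number"},"force":{"type":"number"}},"required":["plan"]}

```bash
mkdir -p pics; cat > h.py <<'E'
import numpy as np, cv2
from cell import robot, read_camera, get_calibration
def cal(n):
    c=get_calibration(n); R=cv2.Rodrigues(np.array(c["rvec"],float))[0]
    return np.array(c["intrinsics"],float),np.array(c["dist_coeffs"],float),R,np.array(c["tvec"],float).ravel()
def ray(n,uv):
    K,D,R,t=cal(n); p=cv2.undistortPoints(np.array(uv,float).reshape(-1,1,2),K,D).reshape(-1,2)
    d=np.c_[p,np.ones(len(p))]
    return -R.T@t, d@R
def onplane(n,uv,z):
    o,d=ray(n,uv); s=(z-o[2])/d[:,2]; return o+d*s[:,None]
def bydepth(n,uv,dep):
    o,d=ray(n,uv); return o+d*np.array([dep[int(round(v)),int(round(u))] for u,v in np.array(uv).reshape(-1,2)])[:,None]
def proj(n,P):
    K,D,R,t=cal(n); return cv2.projectPoints(np.array(P,float).reshape(-1,1,3),cv2.Rodrigues(R)[0],t,K,D)[0].reshape(-1,2)
def cloud(n,dep):
    v,u=np.mgrid[0:384,0:512]; o,d=ray(n,np.c_[u.ravel(),v.ravel()])
    return (o+d*dep.reshape(-1,1)).reshape(384,512,3)
E
python3 - <<'E'
from h import *
for n in("top","side"):
    im,d=read_camera(n); cv2.imwrite(f"pics/{n}0.png",im); np.savez(f"{n}0.npz",im=im,d=d)
    K,D,R,t=cal(n); print(n,K[0,0],-R.T@t,R[2],(d==0).mean())
print(robot.observe())
E
```

```text
top 457.3790834625962 [0.35774247 0.01567733 1.2816367 ] [ 0.16525301 -0.01987138 -0.986051  ] 0.00390625
side 414.20829763133344 [ 0.39366748 -0.68756898  0.97705969] [ 0.14376447  0.60252453 -0.7850452 ] 0.003977457682291667
{'time': 0.1, 'qpos': array([ 1.06404007e+00,  3.42674622e-01,  1.52492988e+00, -3.36028809e-06,
        1.27539761e+00, -1.46010255e-01]), 'qvel': array([ 0.0003447 , -0.00136331, -0.00191713,  0.00155157,  0.0001313 ,
       -0.00042731]), 'joint_efforts': array([ 1.09590153e-03, -4.32002056e+01, -2.44696140e+01,  7.18720257e-02,
        5.27133280e-02, -3.17768706e-05]), 'tool_pos': array([0.18511575, 0.49088925, 0.22610034]), 'tool_rot': array([-3.14019772e+00, -2.01885902e-04,  2.78084750e+00]), 'contact_force': array([-0.39571034, -0.20864368, -0.30597325]), 'torque': array([-0.01567437,  0.00956129,  0.01207026]), 'grip_force': 0.0, 'opening': 0.09173452625923363}
```

View pics/top0.png

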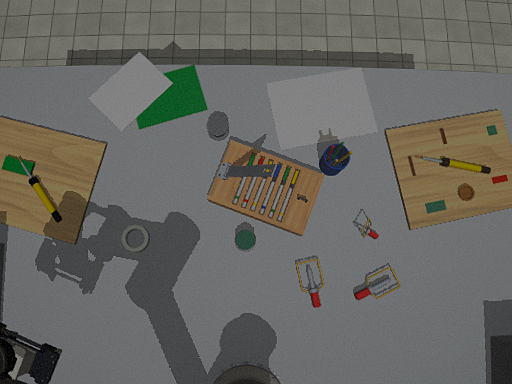

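View pics/side0.png

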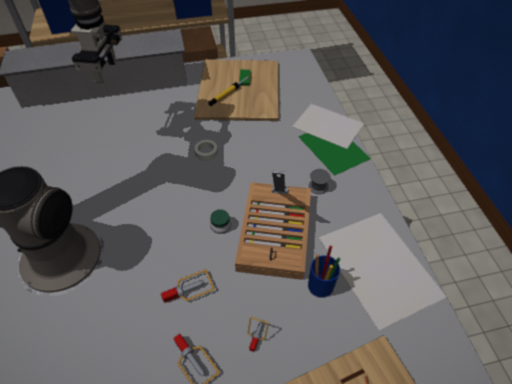

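Candidates for the pin: top (313,285), top (377,283), and top (367,223), which is the smallest (side (258,333)). The smallest one is meant, so I'll check it in a close crop. The block is at top (267,187), the hinge near (225,172) and the staple near (303,198).

```bash
cat > m0.py <<'E'
from h import *
o={}
for n in("top","side"):
    z=np.load(n+"0.npz"); im,d=z["im"],z["d"]; C=cloud(n,d)
    hsv=cv2.cvtColor(im,cv2.COLOR_BGR2HSV)
    # block top by height, wood colour
    m=((abs(C[...,2]-.045)<.006)&(hsv[...,0]<25)&(hsv[...,1]>50)).astype(np.uint8)
    roi=np.zeros_like(m); a=(200,130,335,245) if n=="top" else (230,175,320,285)
    roi[a[1]:a[3],a[0]:a[2]]=1; m*=roi
    m=cv2.morphologyEx(m,cv2.MORPH_CLOSE,np.ones((7,7)))
    c=max(cv2.findContours(m,0,1)[0],key=cv2.contourArea)
    P=onplane(n,c.reshape(-1,2),.045)[:,:2]
    r=cv2.minAreaRect((P*1000).astype(np.float32)); print(n,"block",r)
    # red blobs
    red=(((hsv[...,0]<6)|(hsv[...,0]>174))&(hsv[...,1]>150)&(hsv[...,2]>60)).astype(np.uint8)
    k,l,s,ct=cv2.connectedComponentsWithStats(red)
    for i in range(1,k):
        if s[i,4]>15: print(n,"red",s[i,4],ct[i].round(1),onplane(n,ct[i],.02).round(4))
    # tall points near block (bar)
    q=(C[...,2]>.056)&(C[...,2]<.35)&(abs(C[...,0]-C[m>0].mean(0)[0])<.2)&(abs(C[...,1]-C[m>0].mean(0)[1])<.25)
    v,u=np.where(q); A=np.c_[u,v,C[q]]
    A=A[A[:,4].argsort()]; print(len(A)); o[n]=A
    # bystanders 
    print(n,"nadir",proj(n,[[.358,.0157,0]]))
    print([ (p,C[p[1],p[0]].round(3)) for p in ([(218,120),(245,238),(135,237),(335,158),(265,168),(250,165),(225,172),(303,198),(367,223),(375,235)] if n=="top" else [(320,180),(220,216),(206,150),(324,270),(279,178),(279,190),(271,254)])])
t=cv2.resize(np.load("top0.npz")["im"][195:255,335:395],(480,480),interpolation=2)
b=cv2.resize(np.load("top0.npz")["im"][130:240,200:330],None,fx=4.3,fy=4.36,interpolation=2)
s=cv2.resize(np.load("side0.npz")["im"][310:360,230:290],(288,240),interpolation=2)
g=np.zeros((600,800,3),np.uint8); g[:300,:300]=cv2.resize(t,(300,300)); g[320:560,:288]=s
b=cv2.resize(b,(490,415)); g[:415,305:795]=b
s2=np.load("side0.npz")["im"][165:200,260:340]; g[420:595,305:705]=cv2.resize(s2,(400,175),interpolation=2)
cv2.imwrite("pics/crop0.png",g)
E
python3 m0.py
```

```text
top block ((589.5602416992188, -50.88166809082031), (280.38946533203125, 181.3527374267578), 69.3458251953125)
top red 24 [260.6 161.2] [[ 0.6674 -0.0378  0.02  ]]
top red 84 [499.4 178.7] [[ 0.6233 -0.7472  0.02  ]]
top red 44 [372.8 234.3] [[ 0.4606 -0.3522  0.02  ]]
top red 102 [362.6 293.5] [[ 0.2974 -0.3184  0.02  ]]
top red 98 [315.2 299.3] [[ 0.2828 -0.1866  0.02  ]]
950
top nadir [[241.10085577 271.57205232]]
[((218, 120), array([0.779, 0.083, 0.049])), ((245, 238), array([0.448, 0.006, 0.041])), ((135, 237), array([ 0.452,  0.314, -0.   ])), ((335, 158), array([ 0.683, -0.255,  0.003])), ((265, 168), array([ 0.599, -0.039,  0.231])), ((250, 165), array([ 0.651, -0.007,  0.042])), ((225, 172), array([0.629, 0.062, 0.05 ])), ((303, 198), array([ 0.555, -0.15 ,  0.066])), ((367, 223), array([ 0.488, -0.324,  0.064])), ((375, 235), array([ 0.459, -0.359,  0.018]))]
side block ((589.9609985351562, -54.27037048339844), (284.6612243652344, 180.0432586669922), 69.32256317138672)
side red 36 [295.3 214.6] [[ 0.6598 -0.0192  0.02  ]]
side red 27 [328.  254.2] [[ 0.709  -0.1662  0.02  ]]
side red 117 [168.9 293.6] [[ 0.2816 -0.1869  0.02  ]]
side red 126 [180.6 342.1] [[ 0.2964 -0.3164  0.02  ]]
side red 70 [253.3 343.7] [[ 0.461  -0.3576  0.02  ]]
991
side nadir [[190.0472299  227.95292148]]
[((320, 180), array([0.759, 0.067, 0.05 ])), ((220, 216), array([0.446, 0.006, 0.044])), ((206, 150), array([0.449, 0.319, 0.   ])), ((324, 270), array([ 0.671, -0.229,  0.059])), ((279, 178), array([ 0.599, -0.033,  0.208])), ((279, 190), array([0.625, 0.043, 0.067])), ((271, 254), array([ 0.552, -0.159,  0.068]))]
```

View pics/crop0.png

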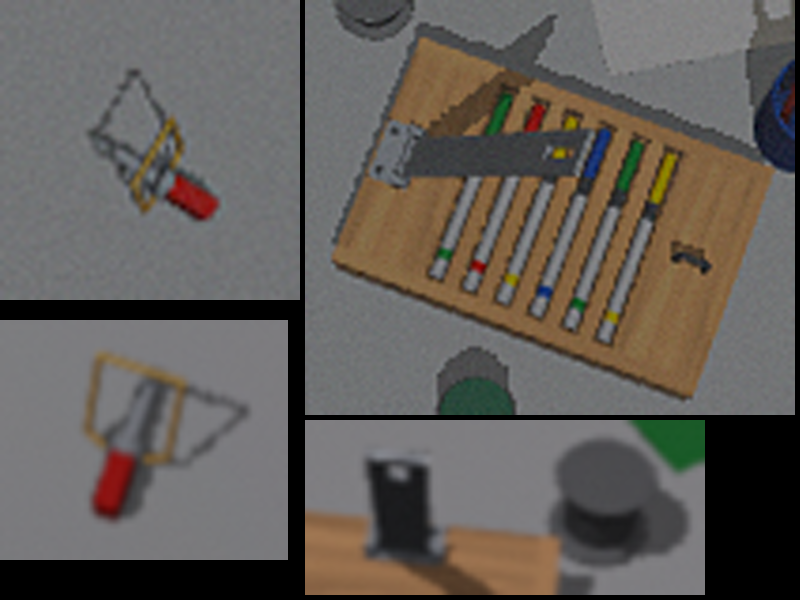

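The crop confirms the smallest pin: red handle at top (373,234), shaft pointing up-left, loop half open. The bar leans at about 61° over the block. Next I'll get the pin axis, the pot and the exact bar angle.

```bash
cat > m1.py <<'E'
from h import *
from scipy.spatial.transform import Rotation
c=np.array([.5895,-.052]); yw=np.radians(-20.7); ex=np.array([np.cos(yw),np.sin(yw)]); ey=np.array([-ex[1],ex[0]])
for n in("top","side"):
    z=np.load(n+"0.npz"); im,d=z["im"],z["d"]; C=cloud(n,d); hsv=cv2.cvtColor(im,cv2.COLOR_BGR2HSV)
    X=C.reshape(-1,3); near=np.hypot(X[:,0]-.475,X[:,1]+.335)<.06
    a=X[near&(X[:,2]>.009)&(X[:,2]<.026)]; m=a.mean(0); w=np.linalg.svd((a-m)[:,:2])[2][0]
    s=(a-m)[:,:2]@w; print(n,"pin low pts",len(a),m.round(4),"dir",np.degrees(np.arctan2(*w[::-1])),s.min(),s.max())
    yel=near.reshape(384,512)&(hsv[...,0]>10)&(hsv[...,0]<32)&(hsv[...,1]>80)
    v,u=np.where(yel); print("yellow",len(u)); 
    k=cv2.convexHull(np.c_[u,v].astype(np.int32)); r=cv2.approxPolyDP(k,2.5,True).reshape(-1,2); print("loop poly",r.tolist(), bydepth(n,r,d).round(3).tolist())
    red=near.reshape(384,512)&((hsv[...,0]<8)|(hsv[...,0]>172))&(hsv[...,1]>110)
    v,u=np.where(red); P=onplane(n,np.c_[u,v],.018)[:,:2]; r=cv2.minAreaRect((P*1000).astype(np.float32)); print("red rect",len(u),r)
    # bar
    B=(X[:,:2]-c); bx,by=B@ex,B@ey
    q=(abs(bx)<.03)&(by>-.09)&(by<.11)&(X[:,2]>.075)&(X[:,2]<.33); 
    yy,zz=.115-by[q],X[q,2]-.048; p=np.polyfit(zz,yy,1); print("bar n",q.sum(),"ang",np.degrees(np.arctan2(1,p[0])),"off",p[1],"rmax",np.percentile(np.hypot(yy,zz),99),"bx",bx[q].mean())
    q=(abs(bx)<.03)&(abs(by+.105)<.03)&(X[:,2]>.056)&(X[:,2]<.08); print("staple bx,by",q.sum(),bx[q].mean(),by[q].mean())
    q=(np.hypot(X[:,0]-.67,X[:,1]+.235)<.08)&(X[:,2]>.05)&(X[:,2]<.2); print("pot blk xyz",np.c_[bx,by,X[:,2]][q].min(0),np.c_[bx,by,X[:,2]][q].max(0))
E
python3 m1.py
```

```text
top pin low pts 125 [ 0.4714 -0.3377  0.0161] dir -118.7263320791582 -0.04427507195878767 0.03381304249683793
yellow 45
loop poly [[369, 218], [371, 225], [363, 236], [361, 231]] [[0.509, -0.349, -0.001], [0.487, -0.35, 0.014], [0.455, -0.323, 0.024], [0.466, -0.307, 0.064]]
red rect 52 ((460.5706481933594, -353.509765625), (26.762924194335938, 15.252723693847656), 58.96819305419922)
bar n 492 ang 59.935973246757435 off -0.004129126202570543 rmax 0.24634165635654523 bx -0.000518789382817213
staple bx,by 23 -0.00020164598023261323 -0.10401318152910609
pot blk xyz [ 0.06983976 -0.18424497  0.05009166] [ 0.1729785  -0.11149808  0.15376234]
side pin low pts 183 [ 0.4701 -0.3417  0.0168] dir -122.44280794149273 -0.04682340647088328 0.030526481784329883
yellow 78
loop poly [[268, 323], [264, 339], [248, 333], [250, 317]] [[0.501, -0.333, 0.064], [0.489, -0.347, 0.005], [0.454, -0.329, 0.018], [0.464, -0.31, 0.063]]
red rect 82 ((461.04547119140625, -356.8902893066406), (31.274648666381836, 14.103928565979004), 59.43720245361328)
bar n 215 ang 60.58995100228451 off 0.0032168428852551857 rmax 0.24736017793862336 bx 0.001101662725225262
staple bx,by 23 0.0013930503084957566 -0.1085990727199647
pot blk xyz [ 0.08202802 -0.18722053  0.05004359] [ 0.17383428 -0.11422806  0.15546307]
```

```bash
cat > p.py <<'E'
from h import *
from scipy.spatial.transform import Rotation as Ro
c=np.array([.5895,-.052]); yw=np.radians(-20.7); ex=np.array([np.cos(yw),np.sin(yw)]); ey=np.array([-ex[1],ex[0]])
def blk(bx,by,z): return np.r_[c+bx*ex+by*ey,z]
def plan(targets, nrows):
    """targets: list of (xyz, yaw deg or None); prints even rows per leg in tool axes/units"""
    s=robot.observe(); p=np.array(s["tool_pos"]); R=Ro.from_euler("xyz",s["tool_rot"])
    for (t,y),n in zip(targets,nrows):
        t=np.array(t,float); R1=R if y is None else Ro.from_euler("xyz",[np.pi,0,np.radians(y)])
        w=(R.inv()*R1).as_rotvec()/n
        out=[]
        for i in range(n):
            d=(R.inv().apply((t-p)/(n-i)))/.025; out.append([d.round(2).tolist(),(w/(np.pi/2)).round(3).tolist()])
            p=p+R.apply(d.round(2)*.025); R=R*Ro.from_rotvec(w)
        print(n,"rows ->",t.round(4)); 
        if y is None: print(out[0])
        else: print(out)
E
python3 - <<'E'
from p import *
plan([([.40,.25,.226],69.3),(blk(0,.085,.215),None)],[15,15])
E
```

```text
15 rows -> [0.4   0.25  0.226]
[[[-0.76, -0.4, 0.0], [-0.0, 0.0, 0.067]], [[-0.8, -0.32, 0.0], [-0.0, 0.0, 0.067]], [[-0.83, -0.23, 0.0], [-0.0, 0.0, 0.067]], [[-0.85, -0.14, 0.0], [-0.0, 0.0, 0.067]], [[-0.86, -0.05, 0.0], [-0.0, 0.0, 0.067]], [[-0.86, 0.04, 0.0], [-0.0, 0.0, 0.067]], [[-0.85, 0.13, 0.0], [-0.0, 0.0, 0.067]], [[-0.83, 0.21, 0.0], [-0.0, 0.0, 0.067]], [[-0.81, 0.3, 0.0], [-0.0, 0.0, 0.067]], [[-0.77, 0.38, 0.0], [-0.0, 0.0, 0.067]], [[-0.73, 0.46, 0.0], [-0.0, 0.0, 0.067]], [[-0.67, 0.54, 0.0], [-0.0, 0.0, 0.067]], [[-0.62, 0.6, 0.0], [-0.0, 0.0, 0.067]], [[-0.55, 0.66, 0.0], [-0.0, 0.0, 0.067]], [[-0.48, 0.72, 0.0], [-0.0, 0.0, 0.067]]]
15 rows -> [0.6195 0.0275 0.215 ]
[[-0.35, 0.76, 0.03], [0.0, 0.0, 0.0]]
```

send_rows:
  plan:
    - [[-0.76,-0.4,0],[0,0,0.067]]
    - [[-0.8,-0.32,0],[0,0,0.067]]
    - [[-0.83,-0.23,0],[0,0,0.067]]
    - [[-0.85,-0.14,0],[0,0,0.067]]
    - [[-0.86,-0.05,0],[0,0,0.067]]
    - [[-0.86,0.04,0],[0,0,0.067]]
    - [[-0.85,0.13,0],[0,0,0.067]]
    - [[-0.83,0.21,0],[0,0,0.067]]
    - [[-0.81,0.3,0],[0,0,0.067]]
    - [[-0.77,0.38,0],[0,0,0.067]]
  gripper: -1
  force: 20

```text
time: 1.35
tool_pos: [0.3285, 0.3297, 0.2264]
tool_rot: [-3.141, 0.0, 1.725]
contact_force: [0.5, 0.8, -0.0]
opening: 0.0009
grip_force: 0.0
```

send_rows:
  plan:
    - [[-0.73,0.46,0],[0,0,0.067]]
    - [[-0.67,0.54,0],[0,0,0.067]]
    - [[-0.62,0.6,0],[0,0,0.067]]
    - [[-0.55,0.66,0],[0,0,0.067]]
    - [[-0.48,0.72,0],[0,0,0.067]]
    - [[-0.35,0.76,0.03],[0,0,0]]
    - [[-0.35,0.76,0.03],[0,0,0]]
    - [[-0.35,0.76,0.03],[0,0,0]]
    - [[-0.35,0.76,0.03],[0,0,0]]
    - [[-0.35,0.76,0.03],[0,0,0]]

```text
time: 2.6
tool_pos: [0.4726, 0.1738, 0.2226]
tool_rot: [-3.141, 0.0, 1.202]
contact_force: [0.4, -0.0, 0.1]
opening: 0.0005
grip_force: 0.0
```

send_rows:
  plan:
    - [[-0.35,0.76,0.03],[0,0,0]]
    - [[-0.35,0.76,0.03],[0,0,0]]
    - [[-0.35,0.76,0.03],[0,0,0]]
    - [[-0.35,0.76,0.03],[0,0,0]]
    - [[-0.35,0.76,0.03],[0,0,0]]
    - [[-0.35,0.76,0.03],[0,0,0]]
    - [[-0.35,0.76,0.03],[0,0,0]]
    - [[-0.35,0.76,0.03],[0,0,0]]
    - [[-0.35,0.76,0.03],[0,0,0]]
    - [[-0.35,0.76,0.03],[0,0,0]]

```text
time: 3.85
tool_pos: [0.6188, 0.0233, 0.2153]
tool_rot: [-3.142, -0.0, 1.202]
contact_force: [-0.0, 0.8, 0.3]
opening: 0.0004
grip_force: 0.0
```

```bash
python3 - <<'E'
from p import *
s=robot.observe(); print(s["time"],s["tool_pos"],np.degrees(s["tool_rot"]),s["opening"],np.degrees(s["qpos"]).round())
T=[];r=.185
for th in np.radians([66,55,44,33,22,11,0]):
    e=np.array([.115-r*np.cos(th)+.0025*np.sin(th)+.0095, .048+r*np.sin(th)+.0025*np.cos(th)])
    T.append((blk(0,e[0],e[1]-(.001 if th==0 else 0)),None))
plan(T,[2,2,2,2,2,2,2])
E
```

```text
3.85 [0.61883115 0.02330596 0.21532831] [-1.79997578e+02 -6.33838376e-03  6.88801645e+01] 0.0003612651723145304 [-5. 30. 72.  0. 78. 16.]
2 rows -> [ 0.6077 -0.0038  0.218 ]
[[-0.59, -0.01, -0.05], [0.0, 0.0, 0.0]]
2 rows -> [ 0.5967 -0.0329  0.201 ]
[[-0.62, 0.0, 0.34], [0.0, 0.0, 0.0]]
2 rows -> [ 0.5871 -0.0584  0.1783]
[[-0.54, 0.01, 0.46], [0.0, 0.0, 0.0]]
2 rows -> [ 0.5791 -0.0794  0.1509]
[[-0.45, 0.0, 0.55], [0.0, 0.0, 0.0]]
2 rows -> [ 0.5732 -0.0951  0.1196]
[[-0.34, 0.0, 0.62], [0.0, 0.0, 0.0]]
2 rows -> [ 0.5695 -0.105   0.0858]
[[-0.21, 0.0, 0.68], [0.0, 0.0, 0.0]]
2 rows -> [ 0.5681 -0.1086  0.0495]
[[-0.08, -0.0, 0.73], [0.0, 0.0, 0.0]]
```

send_rows:
  plan:
    - [[-0.59,0,-0.05],[0,0,0]]
    - [[-0.59,0,-0.05],[0,0,0]]
    - [[-0.62,0,0.34],[0,0,0]]
    - [[-0.62,0,0.34],[0,0,0]]
    - [[-0.54,0,0.46],[0,0,0]]
    - [[-0.54,0,0.46],[0,0,0]]
    - [[-0.45,0,0.55],[0,0,0]]
    - [[-0.45,0,0.55],[0,0,0]]
    - [[-0.34,0,0.62],[0,0,0]]
    - [[-0.34,0,0.62],[0,0,0]]

```text
time: 5.1
tool_pos: [0.5718, -0.0945, 0.1183]
tool_rot: [-3.141, -0.0, 1.202]
contact_force: [1.2, 0.8, 0.4]
opening: 0.0006
grip_force: 0.5
```

send_rows:
  plan:
    - [[-0.21,0,0.68],[0,0,0]]
    - [[-0.21,0,0.68],[0,0,0]]
    - [[-0.05,0,0.3],[0,0,0]]
    - [[-0.05,0,0.3],[0,0,0]]
    - [[-0.05,0,0.25],[0,0,0]]
    - [[0,0,0.2],[0,0,0]]
    - [[0,0,0.2],[0,0,0]]
    - [[0,0,0.15],[0,0,0]]
    - [[0,0,0.06],[0,0,0]]
    - [[0,0,0],[0,0,0]]

```text
time: 6.35
tool_pos: [0.5672, -0.1075, 0.0506]
tool_rot: [3.14, 0.0, 1.202]
contact_force: [-4.6, 0.2, 13.5]
opening: 0.0008
grip_force: 6.5
```

```bash
python3 - <<'E'
from p import *
p=robot.observe()["tool_pos"]
plan([([p[0],p[1],.14],None),([.4608,-.355,.12],59.3)],[5,15])
E
```

```text
5 rows -> [ 0.5672 -0.1075  0.14  ]
[[-0.0, 0.0, -0.72], [0.0, 0.0, 0.0]]
15 rows -> [ 0.4608 -0.355   0.12  ]
[[[-0.72, -0.03, 0.05], [0.0, -0.0, 0.007]], [[-0.72, -0.02, 0.05], [0.0, -0.0, 0.007]], [[-0.72, -0.01, 0.05], [0.0, -0.0, 0.007]], [[-0.72, -0.0, 0.05], [0.0, -0.0, 0.007]], [[-0.72, 0.01, 0.05], [0.0, -0.0, 0.007]], [[-0.72, 0.01, 0.06], [0.0, -0.0, 0.007]], [[-0.72, 0.02, 0.05], [0.0, -0.0, 0.007]], [[-0.72, 0.03, 0.06], [0.0, -0.0, 0.007]], [[-0.72, 0.04, 0.05], [0.0, -0.0, 0.007]], [[-0.71, 0.04, 0.06], [0.0, -0.0, 0.007]], [[-0.71, 0.05, 0.05], [0.0, -0.0, 0.007]], [[-0.71, 0.06, 0.06], [0.0, -0.0, 0.007]], [[-0.72, 0.07, 0.05], [0.0, -0.0, 0.007]], [[-0.71, 0.08, 0.06], [0.0, -0.0, 0.007]], [[-0.72, 0.09, 0.05], [0.0, -0.0, 0.007]]]
```

send_rows:
  plan:
    - [[0,0,-0.72],[0,0,0]]
    - [[0,0,-0.72],[0,0,0]]
    - [[0,0,-0.72],[0,0,0]]
    - [[0,0,-0.72],[0,0,0]]
    - [[0,0,-0.72],[0,0,0]]
    - [[-0.72,-0.03,0.05],[0,0,0.007]]
    - [[-0.72,-0.02,0.05],[0,0,0.007]]
    - [[-0.72,-0.01,0.05],[0,0,0.007]]
    - [[-0.72,0,0.05],[0,0,0.007]]
    - [[-0.72,0.01,0.05],[0,0,0.007]]

```text
time: 7.6
tool_pos: [0.5308, -0.1915, 0.1323]
tool_rot: [-3.141, -0.0, 1.146]
contact_force: [0.6, -1.1, 0.9]
opening: 0.0005
grip_force: 0.0
```

send_rows:
  plan:
    - [[-0.72,0.01,0.05],[0,0,0.007]]
    - [[-0.72,0.02,0.05],[0,0,0.007]]
    - [[-0.72,0.03,0.05],[0,0,0.007]]
    - [[-0.72,0.04,0.05],[0,0,0.007]]
    - [[-0.71,0.04,0.06],[0,0,0.007]]
    - [[-0.71,0.05,0.06],[0,0,0.007]]
    - [[-0.71,0.06,0.06],[0,0,0.007]]
    - [[-0.72,0.07,0.05],[0,0,0.007]]
    - [[-0.71,0.08,0.05],[0,0,0.007]]
    - [[-0.72,0.09,0.05],[0,0,0.007]]
  gripper: 0.1

```text
time: 8.85
tool_pos: [0.4604, -0.3563, 0.1193]
tool_rot: [3.142, -0.0, 1.037]
contact_force: [-0.4, -0.4, 0.5]
opening: 0.0506
grip_force: 0.0
```

```bash
python3 - <<'E'
from p import *
s=robot.observe(); print(s["tool_pos"],np.degrees(s["tool_rot"]),s["opening"])
for n in("top","side"):
    im,d=read_camera(n); np.savez(f"{n}1.npz",im=im,d=d)
    X=cloud(n,d).reshape(-1,3); B=X[:,:2]-c; bx,by=B@ex,B@ey
    q=(abs(bx)<.012)&(by>-.09)&(by<.08)&(X[:,2]>.03)&(X[:,2]<.3); print("bar z",np.percentile(X[q,2],[5,50,95]).round(4))
    q=(abs(bx)<.02)&(abs(by+.105)<.03)&(X[:,2]>.058)&(X[:,2]<.08); print("staple",q.sum(),bx[q].mean(),by[q].mean(),X[q,2].max())
a=np.load("top1.npz")["im"][150:270,210:410];b=np.load("side1.npz")["im"][180:360,200:340]
g=np.zeros((600,800,3),np.uint8); g[:240,:400]=cv2.resize(a,(400,240),interpolation=2); g[:514,400:800]=cv2.resize(b,(400,514),interpolation=2)
cv2.imwrite("pics/c1.png",g)
plan([([.4608,-.355,.003],59.3)],[10])
E
```

```text
[ 0.46041558 -0.35627129  0.11934923] [ 1.79997172e+02 -5.75820748e-03  5.93875432e+01] 0.0506408218540003
bar z [0.0458 0.0498 0.054 ]
staple 23 9.9857943248022e-06 -0.10408984090872092 0.07281804184744689
bar z [0.0482 0.0504 0.0536]<stdin>:7: RuntimeWarning: Mean of empty slice.
  ret = ret.dtype.type(ret / rcount)
Traceback (most recent call last):
ValueError: zero-size array to reduction operation maximum which has no identity
```

The bar is flat at z≈0.050 in both views, with the staple through its slot. Now I'll descend on the pin handle.

send_rows:
  plan:
    - [[0.01,0,0.7],[0,0,0]]
    - [[0.01,0,0.7],[0,0,0]]
    - [[0.01,0,0.7],[0,0,0]]
    - [[0.01,0,0.7],[0,0,0]]
    - [[0.01,0,0.6],[0,0,0]]
    - [[0,0,0.5],[0,0,0]]
    - [[0,0,0.4],[0,0,0]]
    - [[0,0,0.2],[0,0,0]]
    - [[0,0,0.13],[0,0,0]]
    - [[0,0,0],[0,0,0]]

```text
time: 10.2
tool_pos: [0.4616, -0.3541, 0.0037]
tool_rot: [3.141, -0.0, 1.037]
contact_force: [-0.2, 1.1, 0.2]
opening: 0.0504
grip_force: 0.0
```

send_rows:
  plan:
    - [[0,0,0],[0,0,0]]
    - [[0,0,0],[0,0,0]]
    - [[0,0,0],[0,0,0]]
    - [[0,0,0],[0,0,0]]
    - [[0,0,0],[0,0,0]]
    - [[0,0,0],[0,0,0]]
    - [[0,0,-0.2],[0,0,0]]
    - [[0,0,-0.4],[0,0,0]]
    - [[0,0,-0.8],[0,0,0]]
    - [[0,0,-0.8],[0,0,0]]
  gripper: -1
  force: 35

```text
time: 11.45
tool_pos: [0.4615, -0.3541, 0.0598]
tool_rot: [3.142, -0.0, 1.037]
contact_force: [0.7, 0.3, -1.1]
opening: 0.0136
grip_force: 34.9
```

```bash
python3 - <<'E'
from p import *
plan([(blk(-.085,-.105,.11),-20.7)],[15])
E
```

```text
15 rows -> [ 0.4729 -0.1202  0.11  ]
[[[0.55, -0.29, -0.13], [0.0, -0.0, 0.059]], [[0.52, -0.34, -0.13], [0.0, -0.0, 0.059]], [[0.49, -0.39, -0.13], [0.0, -0.0, 0.059]], [[0.45, -0.43, -0.13], [0.0, -0.0, 0.059]], [[0.41, -0.47, -0.14], [0.0, -0.0, 0.059]], [[0.36, -0.51, -0.13], [0.0, -0.0, 0.059]], [[0.31, -0.54, -0.14], [0.0, -0.0, 0.059]], [[0.26, -0.57, -0.13], [0.0, -0.0, 0.059]], [[0.21, -0.59, -0.14], [0.0, -0.0, 0.059]], [[0.15, -0.61, -0.13], [0.0, -0.0, 0.059]], [[0.1, -0.62, -0.14], [0.0, -0.0, 0.059]], [[0.04, -0.62, -0.13], [0.0, -0.0, 0.059]], [[-0.02, -0.62, -0.14], [0.0, -0.0, 0.059]], [[-0.08, -0.62, -0.13], [0.0, -0.0, 0.059]], [[-0.13, -0.61, -0.14], [0.0, -0.0, 0.059]]]
```

send_rows:
  plan:
    - [[0.55,-0.29,-0.13],[0,0,0.059]]
    - [[0.52,-0.34,-0.13],[0,0,0.059]]
    - [[0.49,-0.39,-0.13],[0,0,0.059]]
    - [[0.45,-0.43,-0.13],[0,0,0.059]]
    - [[0.41,-0.47,-0.14],[0,0,0.059]]
    - [[0.36,-0.51,-0.13],[0,0,0.059]]
    - [[0.31,-0.54,-0.14],[0,0,0.059]]
    - [[0.26,-0.57,-0.13],[0,0,0.059]]
    - [[0.21,-0.59,-0.14],[0,0,0.059]]
    - [[0.15,-0.61,-0.13],[0,0,0.059]]

```text
time: 12.7
tool_pos: [0.4686, -0.1977, 0.0928]
tool_rot: [3.141, -0.001, 0.107]
contact_force: [-0.6, 0.2, -1.6]
opening: 0.0137
grip_force: 34.9
```

send_rows:
  plan:
    - [[0.1,-0.62,-0.14],[0,0,0.059]]
    - [[0.04,-0.62,-0.13],[0,0,0.059]]
    - [[-0.02,-0.62,-0.14],[0,0,0.059]]
    - [[-0.08,-0.62,-0.13],[0,0,0.059]]
    - [[-0.13,-0.61,-0.14],[0,0,0.059]]
    - [[0,0,0.4],[0,0,0]]
    - [[0,0,0.4],[0,0,0]]
    - [[0,0,0.4],[0,0,0]]
    - [[0,0,0.2],[0,0,0]]
    - [[0,0,0],[0,0,0]]

```text
time: 13.95
tool_pos: [0.4717, -0.1204, 0.0733]
tool_rot: [-3.141, 0.001, -0.353]
contact_force: [0.4, 0.3, -1.6]
opening: 0.0138
grip_force: 34.9
```

```bash
cat > m2.py <<'E'
from p import *
s=robot.observe(); print(s["tool_pos"],np.degrees(s["tool_rot"]),s["opening"],s["time"])
g=np.zeros((600,800,3),np.uint8); x0=0
import sys; k=sys.argv[1]
for n in("top","side"):
    im,d=read_camera(n); np.savez(f"{n}{k}.npz",im=im,d=d)
    u,v=proj(n,blk(-.03,-.105,.06))[0].astype(int); a=im[max(v-25,0):v+25,u-25:u+25]; print(n,"crop origin",u-25,v-25,"x8")
    g[:400,x0:x0+400]=cv2.resize(a,(400,400),interpolation=2); x0+=400
    hsv=cv2.cvtColor(im,cv2.COLOR_BGR2HSV); m=((hsv[...,0]<6)|(hsv[...,0]>174))&(hsv[...,1]>150)&(hsv[...,2]>50)
    vv,uu=np.where(m); ok=(abs(uu-u)<30)&(abs(vv-v)<30); print("red",ok.sum(),uu[ok].mean() if ok.any() else 0,vv[ok].mean() if ok.any() else 0)
cv2.imwrite(f"pics/c{k}.png",g[:400])
E
python3 m2.py 2
```

```text
[ 0.47173373 -0.12042113  0.07332785] [-1.79992012e+02  6.95863695e-02 -2.02316877e+01] 0.013791777044809172 13.95
top crop origin 273 184 x8
red 0 0 0
side crop origin 233 226 x8
red 0 0 0
```

View pics/c2.png

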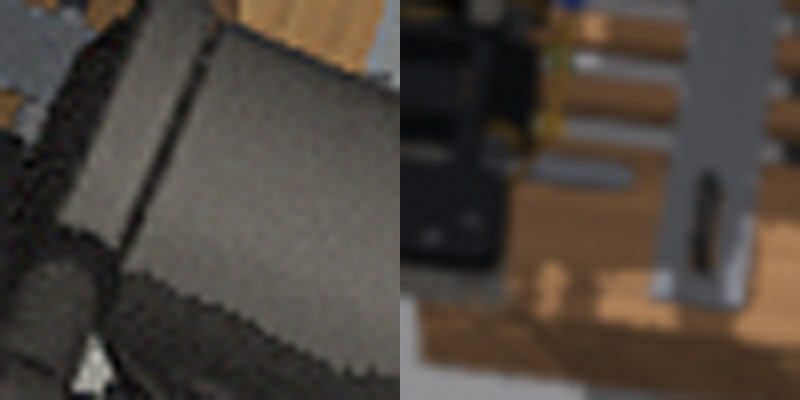

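```bash
python3 - <<'E'
from p import *
s=robot.observe(); p=s["tool_pos"]; B=p[:2]-c; print("TCP blk",B@ex,B@ey)
for uv in [(261.5,248),(256,247.2),(250,246.8)]:
    P=onplane("side",[uv],p[2]+.0063)[0]; b=P[:2]-c; print("shaft",uv,b@ex,b@ey)
# predicted staple in side image
for q in [(0,-.105,.069),(0,-.094,.066),(0,-.116,.066),(0,-.119,.0505),(0,-.091,.0505),(-.015,-.131,.0505),(.015,-.131,.0505)]: print(q,((proj("side",blk(*q))[0]-[233,226])*8+[400,0]).round())
plan([(blk(-.080,-.105,.0502),-20.7)],[8])
E
```

```text
TCP blk -0.08555423600350803 -0.10552011376282308
shaft (261.5, 248) -0.02310465847570091 -0.10695695293331044
shaft (256, 247.2) -0.03726694750758713 -0.10650772532937759
shaft (250, 246.8) -0.05255061381433417 -0.10741762706294977
(0, -0.105, 0.069) [700. 198.]
(0, -0.094, 0.066) [704. 174.]
(0, -0.116, 0.066) [696. 232.]
(0, -0.119, 0.0505) [693. 265.]
(0, -0.091, 0.0505) [704. 192.]
(-0.015, -0.131, 0.0505) [642. 292.]
(0.015, -0.131, 0.0505) [736. 303.]
8 rows -> [ 0.4775 -0.1219  0.0502]
[[[0.03, -0.0, 0.12], [-0.0, -0.0, 0.001]], [[0.03, -0.0, 0.12], [-0.0, -0.0, 0.001]], [[0.03, -0.0, 0.12], [-0.0, -0.0, 0.001]], [[0.03, -0.0, 0.12], [-0.0, -0.0, 0.001]], [[0.03, -0.0, 0.12], [-0.0, -0.0, 0.001]], [[0.02, -0.01, 0.12], [-0.0, -0.0, 0.001]], [[0.03, -0.0, 0.12], [-0.0, -0.0, 0.001]], [[0.02, -0.01, 0.11], [-0.0, -0.0, 0.001]]]
```

send_rows:
  plan:
    - [[0.03,0,0.14],[0,0,0.001]]
    - [[0.03,0,0.14],[0,0,0.001]]
    - [[0.03,0,0.14],[0,0,0.001]]
    - [[0.03,0,0.12],[0,0,0.001]]
    - [[0.03,-0.01,0.12],[0,0,0.001]]
    - [[0.02,-0.01,0.12],[0,0,0]]
    - [[0.02,-0.01,0.1],[0,0,0]]
    - [[0.02,0,0.04],[0,0,0]]
    - [[0,0,0],[0,0,0]]
    - [[0,0,0],[0,0,0]]

```text
time: 15.3
tool_pos: [0.4773, -0.1214, 0.051]
tool_rot: [-3.142, -0.0, -0.361]
contact_force: [0.9, 0.2, -0.9]
opening: 0.0135
grip_force: 34.9
```

```bash
python3 m2.py 3; python3 - <<'E'
from p import *
s=robot.observe(); p=s["tool_pos"]; B=p[:2]-c; print("TCP blk",B@ex,B@ey,s["contact_force"])
E
```

```text
[ 0.47726782 -0.12144404  0.05102326] [-1.79996458e+02 -9.68230269e-03 -2.06715817e+01] 0.013471515074973742 15.3
top crop origin 273 184 x8
red 0 0 0
side crop origin 233 226 x8
red 0 0 0
TCP blk -0.08045312668432215 -0.10461542246515385 [ 0.03970872  0.11351624 -0.33240176]
```

View pics/c3.png

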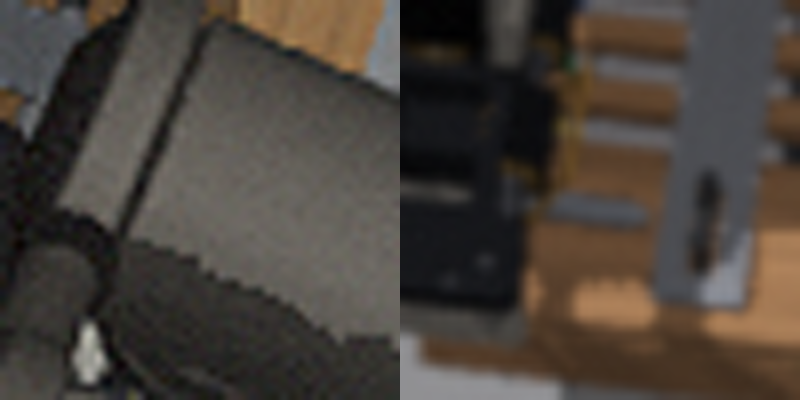

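send_rows:
  plan:
    - [[0,0.04,0.02],[0,0,0]]
    - [[0.1,0,0],[0,0,0]]
    - [[0.15,0,0],[0,0,0]]
    - [[0.15,0,0],[0,0,0]]
    - [[0.15,0,0],[0,0,0]]
    - [[0.15,0,0],[0,0,0]]
    - [[0.1,0,0],[0,0,0]]
    - [[0.1,0,0],[0,0,0]]
    - [[0,0,0],[0,0,0]]
    - [[0,0,0],[0,0,0]]

```text
time: 16.65
tool_pos: [0.4978, -0.1302, 0.0504]
tool_rot: [-3.141, 0.0, -0.361]
contact_force: [-0.1, -0.3, -1.6]
opening: 0.0135
grip_force: 34.9
```

send_rows:
  plan:
    - [[0.15,0,0],[0,0,0]]
    - [[0.15,0,0],[0,0,0]]
    - [[0.15,0,0],[0,0,0]]
    - [[0.15,0,0],[0,0,0]]
    - [[0.1,0,0],[0,0,0]]
    - [[0.06,0,0],[0,0,0]]
    - [[0.04,0,0],[0,0,0]]
    - [[0.04,0,0],[0,0,0]]
    - [[0,0,0],[0,0,0]]
    - [[0,0,0],[0,0,0]]

```text
time: 17.9
tool_pos: [0.5175, -0.1377, 0.0505]
tool_rot: [-3.142, 0.0, -0.361]
contact_force: [0.1, 0.4, -0.7]
opening: 0.0136
grip_force: 34.9
```

```bash
python3 m2.py 4; python3 - <<'E'
from p import *
s=robot.observe(); p=s["tool_pos"]; B=p[:2]-c; print("TCP blk",B@ex,B@ey,s["contact_force"])
E
```

```text
[ 0.5175233 -0.1376746  0.0504629] [-1.79994854e+02  9.20031902e-04 -2.06699317e+01] 0.013589255492002156 17.9
top crop origin 273 184 x8
red 0 0 0
side crop origin 233 226 x8
red 0 0 0
TCP blk -0.03705737614486887 -0.10559418993545193 [ 1.09971599 -0.85150065 -0.5698204 ]
```

View pics/c4.png

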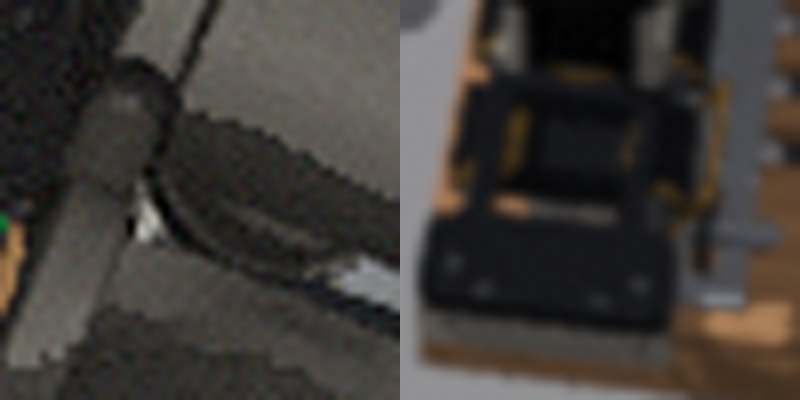

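The shaft is through the staple, with its tip visible past the bar at crop (775,232). Next I'll creep forward until the collar makes contact.

send_rows:
  plan:
    - [[0.03,0,0],[0,0,0]]
    - [[0.03,0,0],[0,0,0]]
    - [[0.03,0,0],[0,0,0]]
    - [[0,0,0],[0,0,0]]
    - [[0.03,0,0],[0,0,0]]
    - [[0.03,0,0],[0,0,0]]
    - [[0,0,0],[0,0,0]]
    - [[0,0,0],[0,0,0]]
    - [[0,0,0],[0,0,0]]
    - [[0,0,0],[0,0,0]]

```text
time: 19.25
tool_pos: [0.5196, -0.1384, 0.0502]
tool_rot: [-3.141, 0.003, -0.361]
contact_force: [-6.1, 1.2, 2.4]
opening: 0.0134
grip_force: 34.9
```

send_rows:
  plan:
    - [[0.03,0,0.02],[0,0,0]]
    - [[0.02,0,0.02],[0,0,0]]
    - [[0,0,0],[0,0,0]]
    - [[0,0,0],[0,0,0]]
    - [[0,0,0],[0,0,0]]
    - [[0,0,0],[0,0,0]]
    - [[0,0,0],[0,0,0]]
    - [[0,0,0],[0,0,0]]
    - [[0,0,0],[0,0,0]]
    - [[0,0,0],[0,0,0]]

```text
time: 20.5
tool_pos: [0.5196, -0.1384, 0.0492]
tool_rot: [-3.141, 0.006, -0.361]
contact_force: [-9.1, 2.9, 5.8]
opening: 0.0134
grip_force: 34.9
```

send_rows:
  plan:
    - [[0,0,0],[0,0,0]]
    - [[0,0,0],[0,0,0]]
    - [[0,0,0],[0,0,0]]
    - [[0,0,0],[0,0,0]]
    - [[0,0,-0.2],[0,0,0]]
    - [[0,0,-0.4],[0,0,0]]
    - [[0,0,-0.7],[0,0,0]]
    - [[0,0,-0.7],[0,0,0]]
    - [[0,0,-0.7],[0,0,0]]
    - [[0,0,-0.7],[0,0,0]]
  gripper: 0

```text
time: 21.75
tool_pos: [0.5224, -0.1395, 0.1359]
tool_rot: [-3.142, -0.001, -0.361]
contact_force: [-0.3, -0.9, -0.6]
opening: 0.0459
grip_force: 0.0
```

send_rows:
  plan:
    - [[-0.8,0,-0.4],[0,0,0]]
    - [[-0.8,0,-0.4],[0,0,0]]
    - [[-0.8,0,0],[0,0,0]]
    - [[-0.8,0,0],[0,0,0]]
    - [[-0.8,0,0],[0,0,0]]
    - [[-0.8,0,0],[0,0,0]]
    - [[0,0,0],[0,0,0]]
    - [[0,0,0],[0,0,0]]
    - [[0,0,0],[0,0,0]]
    - [[0,0,0],[0,0,0]]
  gripper: -1

```text
time: 23.0
tool_pos: [0.4104, -0.0973, 0.1544]
tool_rot: [-3.141, -0.0, -0.361]
contact_force: [-0.0, -0.9, -0.2]
opening: 0.0003
grip_force: 0.0
```

```bash
sed -i 's/blk(-.03,-.105,.06)/blk(0,-.105,.06)/' m2.py; python3 m2.py 5
```

```text
[ 0.41035549 -0.09729446  0.15437979] [-1.79994061e+02 -1.44452994e-03 -2.06750395e+01] 0.00029210610151345843 23.0
top crop origin 277 174 x8
red 34 298.94117647058823 209.94117647058823
side crop origin 245 227 x8
red 70 256.2142857142857 251.9142857142857
```

View pics/c5.png

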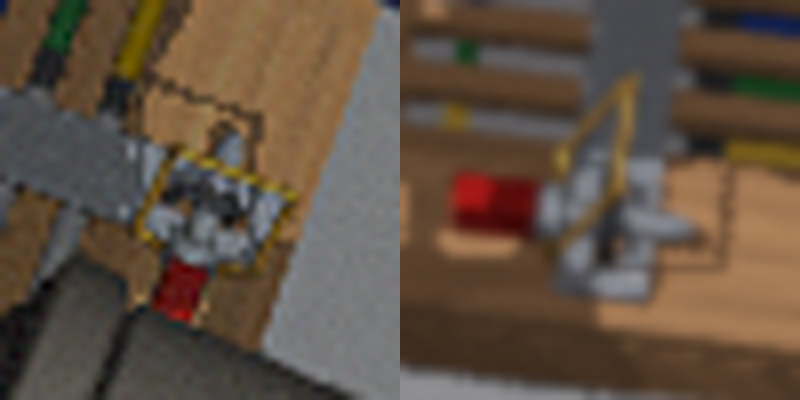

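Pin home: the collar is against the bar's edge and the shaft tip is beyond the bar at side crop (690,232). The loop is still raised, with its far wire at top (306.5,195.6) and side (273,243.5). I'll locate it and fold it.

```bash
python3 - <<'E'
from p import *
o1,d1=ray("top",[(306.5,195.6)]);o2,d2=ray("side",[(273.1,243.5)])
d1,d2=d1[0],d2[0]; st=np.linalg.lstsq(np.c_[d1,-d2],o2-o1,rcond=None)[0]
a,b=o1+st[0]*d1,o2+st[1]*d2
for P in(a,b): q=P[:2]-c; print("loop end bx,by,z",q@ex,q@ey,P[2])
# arc : hinge bx=-.018,z=.0555 L=.057, TCP on top of wire
H=(-.018,.0555); T=[]
for th,n in [(65,0),(50,0),(35,0),(22,0),(10,0),(0,0)]:
    t=np.radians(th); T.append((blk(H[0]+.057*np.cos(t)+.004,-.1055,H[1]+.057*np.sin(t)+.0018),None))
p=robot.observe()["tool_pos"]
plan([(blk(.02,-.1055,.154),None)]+T,[9,3,3,3,3,3,4])
E
```

```text
loop end bx,by,z 0.003476258121816938 -0.10790247933243227 0.10744269239118309
loop end bx,by,z 0.0056789526124403945 -0.10713647259098587 0.10784253199927607
9 rows -> [ 0.5709 -0.1578  0.154 ]
[[0.76, -0.0, 0.0], [0.0, 0.0, 0.0]]
3 rows -> [ 0.5616 -0.1543  0.109 ]
[[-0.13, -0.0, 0.6], [0.0, 0.0, 0.0]]
3 rows -> [ 0.5734 -0.1587  0.101 ]
[[0.17, -0.0, 0.11], [0.0, 0.0, 0.0]]
3 rows -> [ 0.5828 -0.1622  0.09  ]
[[0.13, -0.0, 0.15], [0.0, 0.0, 0.0]]
3 rows -> [ 0.5885 -0.1644  0.0787]
[[0.08, -0.0, 0.15], [0.0, 0.0, 0.0]]
3 rows -> [ 0.5916 -0.1656  0.0672]
[[0.04, -0.0, 0.15], [0.0, 0.0, 0.0]]
4 rows -> [ 0.5924 -0.1659  0.0573]
[[0.01, -0.0, 0.1], [0.0, 0.0, 0.0]]
```

```bash
python3 - <<'E'
from p import *
plan([(blk(-.032,-.1055,.154),None),(blk(-.032,-.1055,.085),None),(blk(.020,-.1055,.085),None),(blk(.030,-.1055,.07),None),(blk(.030,-.1055,.0565),None)],[5,5,10,4,6])
E
```

```text
5 rows -> [ 0.5223 -0.1394  0.154 ]
[[0.96, -0.0, 0.0], [0.0, 0.0, 0.0]]
5 rows -> [ 0.5223 -0.1394  0.085 ]
[[0.0, 0.0, 0.55], [0.0, 0.0, 0.0]]
10 rows -> [ 0.5709 -0.1578  0.085 ]
[[0.21, 0.0, 0.0], [0.0, 0.0, 0.0]]
4 rows -> [ 0.5803 -0.1613  0.07  ]
[[0.1, -0.0, 0.15], [0.0, 0.0, 0.0]]
6 rows -> [ 0.5803 -0.1613  0.0565]
[[0.0, -0.0, 0.09], [0.0, 0.0, 0.0]]
```

send_rows:
  plan:
    - [[0.96,0,0],[0,0,0]]
    - [[0.96,0,0],[0,0,0]]
    - [[0.96,0,0],[0,0,0]]
    - [[0.96,0,0],[0,0,0]]
    - [[0.96,0,0],[0,0,0]]
    - [[0,0,0.55],[0,0,0]]
    - [[0,0,0.55],[0,0,0]]
    - [[0,0,0.55],[0,0,0]]
    - [[0,0,0.55],[0,0,0]]
    - [[0,0,0.55],[0,0,0]]
  gripper: -0.56

```text
time: 24.35
tool_pos: [0.522, -0.1393, 0.0848]
tool_rot: [-3.141, 0.0, -0.361]
contact_force: [0.5, -0.1, -0.3]
opening: 0.0203
grip_force: 0.0
```

send_rows:
  plan:
    - [[0.21,0,0],[0,0,0]]
    - [[0.21,0,0],[0,0,0]]
    - [[0.21,0,0],[0,0,0]]
    - [[0.21,0,0],[0,0,0]]
    - [[0.21,0,0],[0,0,0]]
    - [[0.21,0,0],[0,0,0]]
    - [[0.21,0,0],[0,0,0]]
    - [[0.21,0,0],[0,0,0]]
    - [[0.21,0,0],[0,0,0]]
    - [[0.21,0,0],[0,0,0]]

```text
time: 25.6
tool_pos: [0.5708, -0.1577, 0.0851]
tool_rot: [-3.141, 0.003, -0.361]
contact_force: [-2.3, 0.8, -2.5]
opening: 0.0203
grip_force: 1.4
```

send_rows:
  plan:
    - [[0.1,0,0.15],[0,0,0]]
    - [[0.1,0,0.15],[0,0,0]]
    - [[0.1,0,0.15],[0,0,0]]
    - [[0.1,0,0.15],[0,0,0]]
    - [[0,0,0.09],[0,0,0]]
    - [[0,0,0.09],[0,0,0]]
    - [[0,0,0.09],[0,0,0]]
    - [[0,0,0.09],[0,0,0]]
    - [[0,0,0.09],[0,0,0]]
    - [[0,0,0.09],[0,0,0]]

```text
time: 26.85
tool_pos: [0.5808, -0.1615, 0.0571]
tool_rot: [-3.142, -0.0, -0.361]
contact_force: [-0.3, -0.2, -0.5]
opening: 0.02
grip_force: 0.2
```

send_rows:
  plan:
    - [[0,0,0.03],[0,0,0]]
    - [[0,0,0],[0,0,0]]
    - [[0,0,0.03],[0,0,0]]
    - [[0,0,0],[0,0,0]]
    - [[0,0,0],[0,0,0]]
    - [[0,0,0],[0,0,0]]
    - [[0,0,0],[0,0,0]]
    - [[0,0,0],[0,0,0]]
    - [[0,0,0],[0,0,0]]
    - [[0,0,0],[0,0,0]]

```text
time: 28.1
tool_pos: [0.5807, -0.1615, 0.0557]
tool_rot: [-3.142, -0.0, -0.361]
contact_force: [1.0, -0.2, 0.4]
opening: 0.02
grip_force: 0.2
```

send_rows:
  plan:
    - [[0,0,-0.3],[0,0,0]]
    - [[0,0,-0.7],[0,0,0]]
    - [[0,0,-0.9],[0,0,0]]
    - [[0,0,-0.9],[0,0,0]]
    - [[-0.9,0,-0.2],[0,0,0]]
    - [[-0.9,0,0],[0,0,0]]
    - [[-0.9,0,0],[0,0,0]]
    - [[-0.9,0,0],[0,0,0]]
    - [[-0.9,0,0],[0,0,0]]
    - [[-0.9,0,0],[0,0,0]]

```text
time: 29.35
tool_pos: [0.4542, -0.1138, 0.1321]
tool_rot: [3.142, -0.002, -0.361]
contact_force: [0.3, 0.2, 0.8]
opening: 0.0201
grip_force: 0.0
```

send_rows:
  plan:
    - [[-0.7,0,0],[0,0,0]]
    - [[-0.7,0,0],[0,0,0]]
    - [[-0.5,0,0],[0,0,0]]
    - [[0,0,0],[0,0,0]]
    - [[0,0,0],[0,0,0]]
    - [[0,0,0],[0,0,0]]
    - [[0,0,0],[0,0,0]]
    - [[0,0,0],[0,0,0]]
    - [[0,0,0],[0,0,0]]
    - [[0,0,0],[0,0,0]]

```text
time: 30.6
tool_pos: [0.41, -0.0971, 0.1307]
tool_rot: [-3.141, 0.0, -0.361]
contact_force: [0.1, -0.3, 0.6]
opening: 0.0204
grip_force: 0.0
```

```bash
python3 m2.py 6
```

```text
[ 0.40997419 -0.09709393  0.13067937] [-1.79994323e+02  2.10774100e-03 -2.06700991e+01] 0.020387271094230452 30.6
top crop origin 277 174 x8
red 54 299.7962962962963 208.85185185185185
side crop origin 245 227 x8
red 76 258.85526315789474 250.6315789473684
```

View pics/c6.png

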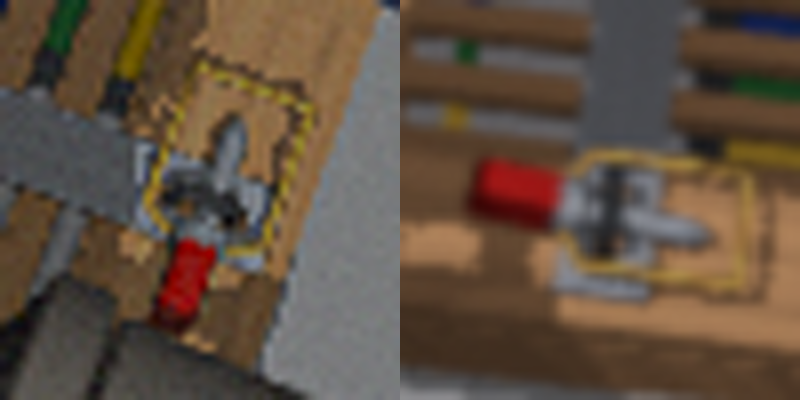

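```bash
cat > m3.py <<'E'
from p import *
import sys
for k in sys.argv[1:]:
  for n in("top","side"):
    z=np.load(f"{n}{k}.npz"); im,d=z["im"],z["d"]; C=cloud(n,d); hsv=cv2.cvtColor(im,cv2.COLOR_BGR2HSV)
    B=C[...,:2]-c; bx,by=B@ex,B@ey
    near=(abs(by+.105)<.03)&(abs(bx)<.07)
    def rep(nm,m):
        q=np.c_[bx[m],by[m],C[m][:,2]]; print(k,n,nm,len(q),"mean",q.mean(0).round(4),"min",np.percentile(q,4,axis=0).round(4),"max",np.percentile(q,96,axis=0).round(4))
        return q
    q=rep("red",near&((hsv[...,0]<6)|(hsv[...,0]>174))&(hsv[...,1]>150)&(hsv[...,2]>50))
    t=q[q[:,2]>np.percentile(q[:,2],40)]; 
    q=rep("shaft tip",near&(bx>.017)&(abs(by+.106)<.009)&(C[...,2]>.05)&(hsv[...,1]<70))
    yl=near&(hsv[...,0]>15)&(hsv[...,0]<30)&(hsv[...,1]>110)&(C[...,2]>.052)&((abs(by+.106)>.017)|(bx>.03))
    q=rep("loop",yl); print("slope",np.polyfit(q[:,0],q[:,2],1).round(3))
E
python3 m3.py 5 6
```

```text
5 top red 34 mean [-0.0318 -0.1053  0.0644] min [-0.0398 -0.1112  0.0608] max [-0.024  -0.0991  0.0677]
5 top shaft tip 9 mean [ 0.0209 -0.1053  0.0583] min [ 0.0174 -0.1085  0.056 ] max [ 0.0248 -0.1023  0.0605]
5 top loop 36 mean [-0.0067 -0.1056  0.0861] min [-0.0178 -0.1283  0.0597] max [ 0.0036 -0.0833  0.1106]
slope [2.259 0.101]
5 side red 69 mean [-0.0363 -0.1091  0.0618] min [-0.0479 -0.115   0.0508] max [-0.0245 -0.1     0.0669]
5 side shaft tip 15 mean [ 0.0221 -0.1081  0.0585] min [ 0.0175 -0.1115  0.0555] max [ 0.0278 -0.1036  0.0615]
5 side loop 24 mean [-0.004  -0.1108  0.0903] min [-0.0165 -0.1303  0.0632] max [ 0.0052 -0.0862  0.1098]
slope [2.199 0.099]
6 top red 53 mean [-0.0297 -0.1059  0.0726] min [-0.0424 -0.1123  0.0684] max [-0.0166 -0.0995  0.0769]
6 top shaft tip 18 mean [ 0.024  -0.1058  0.0573] min [ 0.0175 -0.1101  0.0515] max [ 0.0322 -0.1017  0.0608]
6 top loop 69 mean [ 0.0246 -0.1066  0.0612] min [-0.0054 -0.1283  0.0566] max [ 0.0451 -0.0833  0.0651]
slope [-0.024  0.062]
6 side red 75 mean [-0.0295 -0.1096  0.0704] min [-0.0415 -0.1148  0.0592] max [-0.0182 -0.1016  0.0766]
6 side shaft tip 23 mean [ 0.0244 -0.1088  0.0573] min [ 0.0176 -0.112   0.0544] max [ 0.0311 -0.1051  0.0612]
6 side loop 68 mean [ 0.0266 -0.1066  0.0619] min [-0.0061 -0.1293  0.0588] max [ 0.0461 -0.0853  0.0641]
slope [-0.003  0.062]
```

The pin was dragged forward with its nose down during the fold: the handle is about 8 mm high and 6 mm forward. To mend it I'll grip the handle, pull back so the collar clears the bar, let it drop level, push it home again and then press the loop straight down.

```bash
python3 - <<'E'
from p import *
plan([(blk(-.031,-.1056,.125),None),(blk(-.031,-.1056,.054),None)],[7,6])
E
```

```text
7 rows -> [ 0.5232 -0.1398  0.125 ]
[[0.69, 0.0, 0.03], [0.0, 0.0, 0.0]]
6 rows -> [ 0.5232 -0.1398  0.054 ]
[[-0.0, 0.0, 0.47], [0.0, 0.0, 0.0]]
```

send_rows:
  plan:
    - [[0.69,0,0.03],[0,0,0]]
    - [[0.69,0,0.03],[0,0,0]]
    - [[0.69,0,0.03],[0,0,0]]
    - [[0.69,0,0.03],[0,0,0]]
    - [[0.69,0,0.03],[0,0,0]]
    - [[0.69,0,0.03],[0,0,0]]
    - [[0.69,0,0.03],[0,0,0]]
    - [[0,0,0.94],[0,0,0]]
    - [[0,0,0.94],[0,0,0]]
    - [[0,0,0.94],[0,0,0]]
  gripper: 0

```text
time: 31.95
tool_pos: [0.523, -0.1397, 0.0542]
tool_rot: [-3.142, -0.0, -0.361]
contact_force: [0.2, 0.1, 0.2]
opening: 0.0458
grip_force: 0.0
```

send_rows:
  plan:
    - [[0,0,0],[0,0,0]]
    - [[0,0,0],[0,0,0]]
    - [[0,0,0],[0,0,0]]
    - [[0,0,0],[0,0,0]]
    - [[-0.1,0,0],[0,0,0]]
    - [[-0.1,0,0],[0,0,0]]
    - [[-0.1,0,0],[0,0,0]]
    - [[-0.1,0,0],[0,0,0]]
    - [[0,0,0],[0,0,0]]
    - [[0,0,0],[0,0,0]]
  gripper: -1
  force: 25

```text
time: 33.2
tool_pos: [0.513, -0.136, 0.0548]
tool_rot: [-3.142, 0.001, -0.361]
contact_force: [0.9, -0.8, 4.2]
opening: 0.0137
grip_force: 25.0
```

send_rows:
  plan:
    - [[0,0,0],[0,0,0]]
    - [[0,0,0],[0,0,0]]
    - [[0,0,0],[0,0,0]]
    - [[0,0,0],[0,0,0]]
    - [[0,0,0.1],[0,0,0]]
    - [[0,0,0.1],[0,0,0]]
    - [[0,0,0],[0,0,0]]
    - [[0,0,0],[0,0,0]]
    - [[0,0,0],[0,0,0]]
    - [[0,0,0],[0,0,0]]
  gripper: -0.5

```text
time: 34.45
tool_pos: [0.5136, -0.1362, 0.05]
tool_rot: [-3.141, -0.0, -0.361]
contact_force: [0.1, 0.8, -1.8]
opening: 0.0227
grip_force: 0.0
```

```bash
python3 m2.py 7; python3 m3.py 7 | grep side
```

```text
[ 0.51362114 -0.13620891  0.05001304] [-1.79993062e+02 -7.13841616e-03 -2.06755147e+01] 0.022687313095338436 34.45
top crop origin 277 174 x8
red 0 0 0
side crop origin 245 227 x8
red 0 0 0m3.py:9: RuntimeWarning: Mean of empty slice.
  q=np.c_[bx[m],by[m],C[m][:,2]]; print(k,n,nm,len(q),"mean",q.mean(0).round(4),"min",np.percentile(q,4,axis=0).round(4),"max",np.percentile(q,96,axis=0).round(4))
  ret = um.true_divide(
Traceback (most recent call last):
  File "m3.py", line 11, in <module>
    q=rep("red",near&((hsv[...,0]<6)|(hsv[...,0]>174))&(hsv[...,1]>150)&(hsv[...,2]>50))
  File "m3.py", line 9, in rep
    q=np.c_[bx[m],by[m],C[m][:,2]]; print(k,n,nm,len(q),"mean",q.mean(0).round(4),"min",np.percentile(q,4,axis=0).round(4),"max",np.percentile(q,96,axis=0).round(4))
                                                                                        ~~~~~~~~~~~~~^^^^^^^^^^^^
IndexError: index -1 is out of bounds for axis 0 with size 0
```

View pics/c7.png

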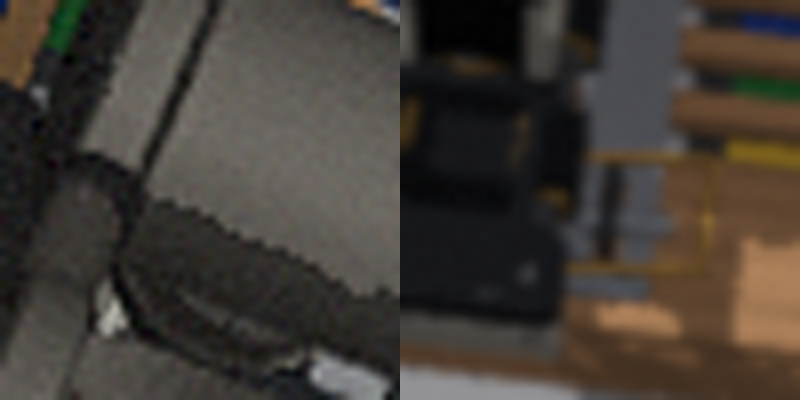

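send_rows:
  plan:
    - [[0,0,0],[0,0,0]]
    - [[0,0,0],[0,0,0]]
    - [[0,0,0],[0,0,0]]
    - [[0.06,0,0],[0,0,0]]
    - [[0.06,0,0],[0,0,0]]
    - [[0.06,0,0],[0,0,0]]
    - [[0.04,0,0],[0,0,0]]
    - [[0.04,0,0],[0,0,0]]
    - [[0,0,0],[0,0,0]]
    - [[0,0,0],[0,0,0]]
  gripper: -1
  force: 35

```text
time: 35.8
tool_pos: [0.5193, -0.1384, 0.0499]
tool_rot: [-3.142, 0.001, -0.361]
contact_force: [-4.4, 0.8, 3.8]
opening: 0.0138
grip_force: 35.0
```

send_rows:
  plan:
    - [[0.03,0,0.02],[0,0,0]]
    - [[0.02,0,0],[0,0,0]]
    - [[0,0,0],[0,0,0]]
    - [[0,0,0],[0,0,0]]
    - [[0,0,0],[0,0,0]]
    - [[0,0,0],[0,0,0]]
    - [[0,0,0],[0,0,0]]
    - [[0,0,0],[0,0,0]]
    - [[0,0,0],[0,0,0]]
    - [[0,0,0],[0,0,0]]

```text
time: 37.05
tool_pos: [0.5194, -0.1384, 0.0499]
tool_rot: [3.142, 0.003, -0.361]
contact_force: [-9.0, 2.5, 12.1]
opening: 0.0136
grip_force: 35.0
```

send_rows:
  plan:
    - [[0,0,0],[0,0,0]]
    - [[0,0,0],[0,0,0]]
    - [[0,0,0],[0,0,0]]
    - [[0,0,0],[0,0,0]]
    - [[0,0,-0.2],[0,0,0]]
    - [[0,0,-0.4],[0,0,0]]
    - [[0,0,-0.8],[0,0,0]]
    - [[0,0,-0.9],[0,0,0]]
    - [[-0.9,0,-0.9],[0,0,0]]
    - [[-0.9,0,-0.6],[0,0,0]]
  gripper: -0.5

```text
time: 38.3
tool_pos: [0.4787, -0.1231, 0.1461]
tool_rot: [3.142, -0.002, -0.361]
contact_force: [0.6, -0.3, 0.0]
opening: 0.0228
grip_force: 0.0
```

send_rows:
  plan:
    - [[-0.9,0,0],[0,0,0]]
    - [[-0.9,0,0],[0,0,0]]
    - [[-0.9,0,0],[0,0,0]]
    - [[0,0,0],[0,0,0]]
    - [[0,0,0],[0,0,0]]
    - [[0,0,0],[0,0,0]]
    - [[0,0,0],[0,0,0]]
    - [[0,0,0],[0,0,0]]
    - [[0,0,0],[0,0,0]]
    - [[0,0,0],[0,0,0]]
  gripper: -0.56

```text
time: 39.55
tool_pos: [0.4156, -0.0992, 0.1444]
tool_rot: [-3.142, 0.0, -0.361]
contact_force: [-0.3, 0.4, 0.1]
opening: 0.0198
grip_force: 0.0
```

```bash
python3 m2.py 8; python3 m3.py 8; python3 -c "
from p import *
plan([(blk(.034,-.1056,.13),None),(blk(.034,-.1056,.075),None),(blk(.034,-.1056,.0573),None)],[9,5,10])"
```

```text
[ 0.41558412 -0.09923575  0.14441247] [-1.79995654e+02  3.86743363e-03 -2.06691611e+01] 0.019815138567003357 39.55
top crop origin 277 174 x8
red 23 299.5652173913044 208.91304347826087
side crop origin 245 227 x8
red 70 256.1857142857143 251.9857142857143
8 top red 23 mean [-0.0287 -0.1058  0.065 ] min [-0.0341 -0.1114  0.0611] max [-0.0229 -0.0999  0.0694]
8 top shaft tip 8 mean [ 0.021  -0.1048  0.0601] min [ 0.0181 -0.1078  0.0561] max [ 0.0245 -0.1018  0.0638]
8 top loop 72 mean [ 0.017  -0.1059  0.0634] min [-0.014  -0.1281  0.0558] max [ 0.0379 -0.0834  0.0705]
slope [0.224 0.06 ]
8 side red 69 mean [-0.0365 -0.1094  0.062 ] min [-0.0484 -0.1145  0.05  ] max [-0.0245 -0.1026  0.0674]
8 side shaft tip 14 mean [ 0.0217 -0.1083  0.0591] min [ 0.0174 -0.1107  0.0563] max [ 0.0266 -0.1047  0.0625]
8 side loop 78 mean [ 0.0219 -0.1071  0.0642] min [-0.0087 -0.1299  0.0569] max [ 0.0393 -0.0832  0.0697]
slope [0.186 0.06 ]
9 rows -> [ 0.584  -0.1628  0.13  ]
[[0.8, 0.0, 0.06], [0.0, 0.0, 0.0]]
5 rows -> [ 0.584  -0.1628  0.075 ]
[[-0.0, 0.0, 0.44], [0.0, 0.0, 0.0]]
10 rows -> [ 0.584  -0.1628  0.0573]
[[-0.0, 0.0, 0.07], [0.0, 0.0, 0.0]]
```

The pin is home and level again (side red centroid (256.2,252.0), the same as the first seating), and the loop stands about 11° up. Now I'll press it straight down.

send_rows:
  plan:
    - [[0.81,0,0.06],[0,0,0]]
    - [[0.81,0,0.06],[0,0,0]]
    - [[0.81,0,0.06],[0,0,0]]
    - [[0.81,0,0.06],[0,0,0]]
    - [[0.81,0,0.06],[0,0,0]]
    - [[0.81,0,0.06],[0,0,0]]
    - [[0.81,0,0.06],[0,0,0]]
    - [[0.81,0,0.06],[0,0,0]]
    - [[0.81,0,0.06],[0,0,0]]
    - [[0,0,0.8],[0,0,0]]

```text
time: 40.9
tool_pos: [0.5881, -0.1645, 0.1117]
tool_rot: [3.142, -0.004, -0.361]
contact_force: [-0.4, 0.0, -0.3]
opening: 0.0202
grip_force: 0.0
```

send_rows:
  plan:
    - [[0,0,0.8],[0,0,0]]
    - [[0,0,0.5],[0,0,0]]
    - [[0,0,0.15],[0,0,0]]
    - [[0,0,0.15],[0,0,0]]
    - [[0,0,0.15],[0,0,0]]
    - [[0,0,0.1],[0,0,0]]
    - [[0,0,0.1],[0,0,0]]
    - [[0,0,0.1],[0,0,0]]
    - [[0,0,0.05],[0,0,0]]
    - [[0,0,0],[0,0,0]]

```text
time: 42.15
tool_pos: [0.586, -0.1635, 0.0583]
tool_rot: [-3.141, 0.0, -0.361]
contact_force: [0.4, -0.5, -0.2]
opening: 0.0201
grip_force: 0.0
```

send_rows:
  plan:
    - [[0,0,0.02],[0,0,0]]
    - [[0,0,0.02],[0,0,0]]
    - [[0,0,0.01],[0,0,0]]
    - [[0,0,0],[0,0,0]]
    - [[0,0,0],[0,0,0]]
    - [[0,0,0],[0,0,0]]
    - [[0,0,0],[0,0,0]]
    - [[0,0,0],[0,0,0]]
    - [[0,0,0],[0,0,0]]
    - [[0,0,0],[0,0,0]]

```text
time: 43.4
tool_pos: [0.5862, -0.1636, 0.0572]
tool_rot: [-3.141, -0.0, -0.361]
contact_force: [0.2, 0.1, 0.6]
opening: 0.0198
grip_force: 0.6
```

send_rows:
  plan:
    - [[0,0,-0.2],[0,0,0]]
    - [[0,0,-0.6],[0,0,0]]
    - [[0,0,-0.9],[0,0,0]]
    - [[0,0,-0.9],[0,0,0]]
    - [[-0.9,0,-0.6],[0,0,0]]
    - [[-0.9,0,0],[0,0,0]]
    - [[-0.9,0,0],[0,0,0]]
    - [[-0.9,0,0],[0,0,0]]
    - [[-0.9,0,0],[0,0,0]]
    - [[-0.9,0,0],[0,0,0]]

```text
time: 44.65
tool_pos: [0.4594, -0.1158, 0.1383]
tool_rot: [-3.142, -0.001, -0.361]
contact_force: [0.5, 0.1, -0.2]
opening: 0.0199
grip_force: 0.0
```

send_rows:
  plan:
    - [[-0.8,0,0],[0,0,0]]
    - [[-0.8,0,0],[0,0,0]]
    - [[-0.8,0,0],[0,0,0]]
    - [[0,0,0],[0,0,0]]
    - [[0,0,0],[0,0,0]]
    - [[0,0,0],[0,0,0]]
    - [[0,0,0],[0,0,0]]
    - [[0,0,0],[0,0,0]]
    - [[0,0,0],[0,0,0]]
    - [[0,0,0],[0,0,0]]

```text
time: 45.9
tool_pos: [0.4036, -0.0947, 0.1372]
tool_rot: [-3.141, 0.0, -0.361]
contact_force: [0.0, -0.4, -0.6]
opening: 0.0201
grip_force: 0.0
```

```bash
python3 m2.py 9; python3 m3.py 9
```

```text
[ 0.40364356 -0.09472522  0.13716936] [-1.79994205e+02  4.54267255e-03 -2.06723477e+01] 0.020071663326908525 45.9
top crop origin 277 174 x8
red 49 298.3469387755102 211.59183673469389
side crop origin 245 227 x8
red 69 256.4782608695652 252.1014492753623
9 top red 48 mean [-0.0366 -0.1054  0.0641] min [-0.0488 -0.1111  0.0603] max [-0.0241 -0.0996  0.0679]
9 top shaft tip 9 mean [ 0.0208 -0.1053  0.0591] min [ 0.0174 -0.1084  0.0566] max [ 0.0249 -0.1021  0.0626]
9 top loop 68 mean [ 0.0191 -0.1062  0.0567] min [-0.0122 -0.1282  0.0534] max [ 0.0389 -0.0832  0.0607]
slope [0.01  0.056]
9 side red 69 mean [-0.0356 -0.1095  0.0617] min [-0.047  -0.1142  0.052 ] max [-0.0244 -0.1024  0.067 ]
9 side shaft tip 14 mean [ 0.0217 -0.1083  0.0592] min [ 0.0174 -0.1118  0.0565] max [ 0.0266 -0.1047  0.0621]
9 side loop 58 mean [ 0.0237 -0.1072  0.0567] min [-0.013  -0.1293  0.0535] max [ 0.0402 -0.0847  0.0593]
slope [0.015 0.056]
```

View pics/c9.png

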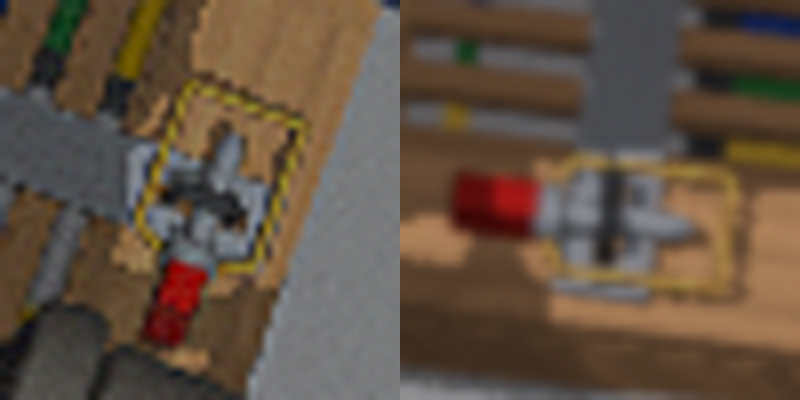

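The loop lies flat round the shaft tip (slope about 0.01), the pin is home at its collar and level, and the bar is closed. Handing in.

```bash
python3 -c "
from cell import robot
print(robot.hand_in())"
```

```text
the job is handed in; nothing more can be done
None
```

The job is handed in at about 46 s: bar down over the staple, smallest red-handled pin pushed home to its collar, loop folded flat round the shaft tip. The first fold pulled the pin out of place, so I reseated it and folded the loop again. I kept the arm clear of the four bystanders but did not re-measure them at the end.

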